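# Mesh the splined gear in the gearbox and hold it home

### The job

Turn the two red knobs on the small grey gearbox clockwise to their end stops so that the steel keeper arms swing clear of the brass hub. Then lift the toothed gear (its black square boss is the grip) out of its plywood stand, turn it until the four splines of its stem line up with the slots of the hub, and push it fully home against the ejector spring, its disc flush on the hub. Finish while still holding the gear and pressing it down so that it cannot spring up, and leave the other things on the table where they are.

Things in the scene. Friction and masses are not known exactly. Their poses are not given: they have to be found in the camera images.
- gearbox: Grey gearbox, fixed, 96 mm (its x) by 190 mm (its y) by 46 mm high; feet reach 56 mm either side along x, a shaft stub 119 mm along +y. Origin at the centre of its underside, z up. It stands at the robot's left or right, turned by up to 0.4 rad. The brass hub is in the middle of its top; red knobs 1 and 2 stand 62 mm from the middle along its +y and -y.
- hub_face (a point): Centre of the brass hub's top face (46 mm across, 48 mm above the table). x and y lie along its cross of four slots, z up. Slots are 11 mm wide, reach 17 mm from the axis and are 90 degrees apart, so the stem fits four ways. The steel ejector in the slots lies 15 mm below the face at rest and sinks, under a spring, when pressed.
- hub (a joint): Turn of the hub in the gearbox (rad, counter-clockwise from above; at 0 its slots lie along the gearbox's x and y). Starts anywhere in +-0.7; very stiff (0.5 N m), it may stay as it is.
- ejector (a joint): How far the ejector is pushed down (m): 0 at rest, 0.015 with the gear fully home. The spring gives 6 N at rest and 10.5 N at 0.015, enough to throw the gear up if it is let go.
- keeper_1_grip (a point): Middle of the top of red bar knob 1 (44 mm long, 12 mm wide, 26 mm tall, its top 82 mm above the table), on its turning axis. x points along the bar and along its steel arm (12 mm wide, 54 mm long from the axis, its top 56 mm above the table), z up.
- keeper_1 (a joint): Turn of knob 1 (rad, grows clockwise from above): 0 with the arm across the hub, 1.2 at the end stop with the hub clear. Starts between 0 and 0.2, friction 0.08 N m, stays where it is left.
- keeper_2_grip (a point): The same point of red bar knob 2, with the same sizes and axes.
- keeper_2 (a joint): Turn of knob 2, as for knob 1.
- stand: Plywood block, fixed, 84 x 100 x 42 mm, with a 35 mm round through-hole in which the gear's stem hangs loosely. Origin at the centre of its underside. It stands on the other side of the robot than the gearbox.
- gear: Loose aluminium gear, 140 g, disc 10 mm thick, 68 mm across its teeth. Origin: centre of the disc's underside, which lies on the stand's top (42 mm); z up. Above the disc a black square boss, 24 x 24 mm, 10 to 34 mm above the origin, flats square to x and y. Below, a steel stem 30 mm long: four splines in a cross along x and y, 8 mm wide, reaching 14 mm from the axis. Any yaw.
- gear_foot (a point): Centre of the lower end of the gear's stem, 30 mm below the gear's origin.
- screwdriver_1: Loose black screwdriver, 146 mm long, lying in the middle of the table; to be left alone.
- glue_bottle: Loose white and yellow glue bottle with a red tip, 42 mm across, 130 mm tall, standing at the back; to be left alone.
- foam_block: Loose white foam block, 48 x 72 x 67 mm, at the front left; to be left alone.
- masking_tape: Loose black roll of tape, 62 mm across, 19 mm high, at the front right; to be left alone.
Not all that is in view belongs to the job. What is shaped like the gear but blue or purple is not meant.

How it is judged:
By the outcome, as a careful person would: the job done as asked, in the order asked, and still so for the second after the job is handed in, while the arm keeps its last pose, push and grip.
It also fails if it takes over 72 s, if anything falls off the work surface, if the arm or the gripper's body presses on something with over 40 N, if the wrist force passes 120 N, or if a joint passes its speed limit or range.

### The arm

A 7-joint arm with a two-finger parallel gripper is mounted at the origin on a cart in front of the work surface, level with it; the furniture and walls round the work are solid. World frame = base frame: x ahead of the robot, y to its left, z up, the work surface at z = 0. Lengths are in m, angles in rad, forces in N, time in s.
With the tool pointing down it reaches from about 0.425 to 0.875 m from the base axis. Payload 8.4 kg.
Tool frame: the origin (TCP) lies midway between the tips of the shut fingers; the grasp point (between the pads) lies ctrl.grasp_offset behind it (ctrl.grasp_offset is the distance from the TCP to the grasp point, in m); z points along the fingers, y is the line along which they close (so a half turn about z gives the same grasp; the last joint's range is limited). The gripper opens to 87 mm and grips with 3 to 60 N. Pads are 19 mm wide; open, the fingers measure 117 mm over their backs; the gripper's body (75 mm by 190 mm) begins 51 mm behind the grasp point.
Start: joints at [-1.385, 0.333, 0.04, 1.465, -0.013, 1.343, -0.059], TCP at [0.183, 0.624, 0.223] pointing down, gripper open.
Joint ranges: [-2.58, 2.58], [-0.38, 2.09], [-1.3, 1.39], [0.25, 2.4], [-1.5, 4.64], [0.08, 2.09], [-2.65, 2.65]. Speed limits (rad/s): [2.22, 2.22, 2.79, 2.79, 3.14, 3.14, 3.14].

### API

Orientations are given as a unit quaternion [w, x, y, z].
In Python, from workcell import ctrl, hand, planner, eyes, order, get_clock, get_q, get_joint_velocities, get_joint_torque, get_position, get_orientation, get_wrist_force, get_wrist_torque, get_opening, get_finger_force gives the robot as it stands. Calls block until the motion is done:
- ctrl.move_ptp(position, orientation): joint-space move of the TCP to a pose.
- ctrl.move_straight(position, v=0.15, rot=None): straight line of the TCP; rot=None keeps the orientation; v is the mean speed in m/s.
- ctrl.move_j(angles): joint-space move.
- hand.move_gripper(opening, strength=None): finger opening in m; strength is the grip in N (None keeps the last); returns when the fingers have stopped.
- ctrl.hold(seconds).
- planner.inverse_kinematics(position, orientation): joint angles nearest the present ones, or None.
- eyes.grab_frame(name): name is "scene" or "top" or "wrist"; returns the picture (400x640x3 uint8, red, green, blue); there is no depth.
- eyes.camera_params(name): a dict with "fx", "fy", "cx", "cy" (pixels), "rvec" (rotation vector, rad) and "tvec" (3), from world to camera coordinates, as OpenCV has them; the wrist camera has in their place "hand_eye" (4x4, takes a point from camera to tool coordinates, whose origin is the TCP and whose axes are the flange's). Camera axes: x right, y down, z forward; pixel columns grow to the right and rows downward; lengths in m; the calibration is good to about 2 mm. A picture is of the moment at which its call begins: read the wrist's pose just before it. camera_params takes no time and is no camera call.
A pose or a line that the arm cannot do raises ctrl.PlanningError and nothing moves.
- order.job_done(): hands the job in; it is judged then, once.
Readings, each from a call of its own:
- get_clock(): time.
- get_q(): joint angles.
- get_joint_velocities(): joint speeds.
- get_joint_torque(): joint torques, N m.
- get_position(): TCP position.
- get_orientation(): TCP orientation.
- get_wrist_force(): force on the tool from outside, world axes, zero at the start.
- get_wrist_torque(): the same for the moment, N m.
- get_opening(): finger opening in m.
- get_finger_force(): force on a finger pad.
Only numpy, scipy, OpenCV 4.12 (cv2) and the standard library are available. Lean on these libraries where they do the work, as an engineer would, in place of code of your own. Each camera call takes 0.05 s, during which the arm holds its last target. There are 200 camera calls.

## Working session

There is one attempt and no reset: what is moved stays moved. The work goes in short steps, each a Python script; the robot and the scene stay as the last script left them, time stands still between calls to the robot, and variables do not carry over. Pictures are saved under pics/ and viewed, at most 10 in all, crops included, and the job is handed in when it is done.

```bash
mkdir -p pics; ls
python3 - <<'E'
from workcell import *
import cv2,numpy as np
for n in("scene","top"):
    cv2.imwrite(f"pics/{n}0.png",eyes.grab_frame(n)[:,:,::-1]); print(n,eyes.camera_params(n))
print(eyes.camera_params("wrist"),ctrl.grasp_offset,get_clock(),get_orientation(),get_opening())
E
```

```text
pics
scene {'fx': 375.58448547618116, 'fy': 375.58448547618116, 'cx': 317.2847740781336, 'cy': 200.07134429179925, 'rvec': array([ 1.6746845 ,  1.44622102, -0.85739705]), 'tvec': array([-0.08505881, -0.18375536,  1.67699337])}
top {'fx': 410.6124974098807, 'fy': 410.6124974098807, 'cx': 316.58125666198305, 'cy': 208.11939949289427, 'rvec': array([ 2.20158357, -2.15250699,  0.02755059]), 'tvec': array([0.010132  , 0.53049349, 1.08485219])}
{'fx': 291.45542233317667, 'fy': 291.45542233317667, 'cx': 323.38754448379285, 'cy': 197.05593996463298, 'hand_eye': array([[-6.14794364e-04, -9.58870493e-01, -2.83843267e-01,
         7.87009124e-02],
       [ 9.99998966e-01, -9.58410734e-04,  1.07171133e-03,
        -6.35688473e-04],
       [-1.29967080e-03, -2.83842315e-01,  9.58870091e-01,
        -1.61704499e-01],
       [ 0.00000000e+00,  0.00000000e+00,  0.00000000e+00,
         1.00000000e+00]])} 0.0187 0.1 [-5.68123461e-05  1.41924749e-01  9.89877188e-01 -7.17021480e-04] 0.08691678898635431
```

View pics/top0.png

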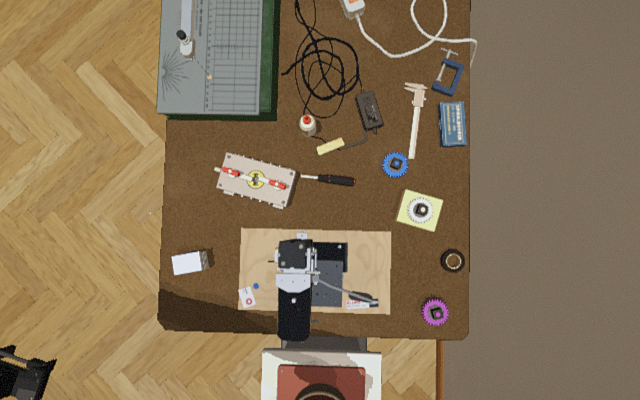

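View pics/scene0.png

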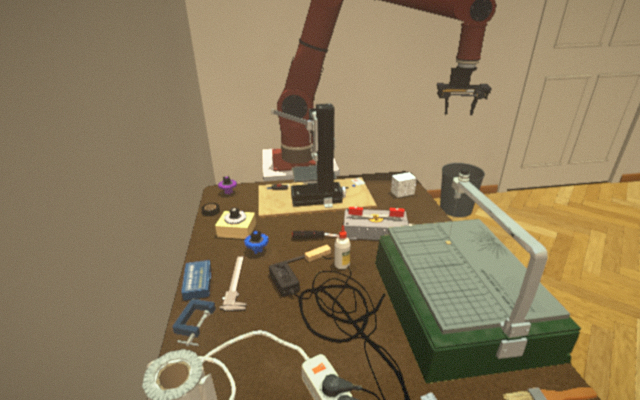

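The top view shows the gearbox at about (256,180), with its stub on the left at (216,169) and knobs at (230,173) and (277,185). There are three gear-shaped things: white/aluminium on the plywood stand (420,210), blue (395,165) and purple (435,312). The one on the plywood stand fits the description. A tall black drill stand at about (295,280) is an obstacle.

```bash
cat > h.py <<'E'
from workcell import *
import cv2,numpy as np
from scipy.spatial.transform import Rotation as R
def cam(n,pos=None,quat=None):
    p=eyes.camera_params(n);K=np.array([[p['fx'],0,p['cx']],[0,p['fy'],p['cy']],[0,0,1]])
    if n!='wrist':
        A=cv2.Rodrigues(p['rvec'])[0];return K,A.T,-A.T@p['tvec']
    T=np.eye(4);T[:3,:3]=R.from_quat(np.r_[quat[1:],quat[0]]).as_matrix();T[:3,3]=pos
    T=T@p['hand_eye'];return K,T[:3,:3],T[:3,3]
def ray(c,px,z):
    K,A,o=c;d=A@np.linalg.solve(K,[px[0],px[1],1.]);return o+d*(z-o[2])/d[2]
def proj(c,P):
    K,A,o=c;q=K@(A.T@(np.asarray(P)-o));return q[:2]/q[2]
def down(yaw): # tool z down; tool x axis at angle yaw in the world
    q=(R.from_euler('z',yaw)*R.from_euler('x',np.pi)).as_quat();return np.r_[q[3],q[:3]]
def wrist(name=None):
    p,q=get_position(),get_orientation();im=eyes.grab_frame('wrist')[:,:,::-1].copy()
    if name: cv2.imwrite(f'pics/{name}.png',im)
    return im,cam('wrist',p,q)
E
python3 - <<'E'
from h import *
t=cam('top');s=cam('scene')
for n,px,z in [('hub',(256,180),.05),('k1',(230,173),.082),('k2',(277,185),.082),('gear',(421,210),.076),('bottle',(308,124),.13),('sd',(350,181),.01)]: print(n,ray(t,px,z).round(3))
# drill stand column height: scene top px and base
print('stand base',ray(s,(320,195),0.02).round(3), ray(t,(330,285),0).round(3))
for z in(.2,.25,.3,.35,.4): print(z,ray(s,(325,107),z).round(3),ray(t,(295,330),z).round(3),ray(t,(293,245),z).round(3))
im=cv2.imread('pics/top0.png')
a=cv2.resize(im[140:220,205:305],(600,480),interpolation=cv2.INTER_CUBIC)
b=cv2.resize(im[140:220,380:460],None,fx=3,fy=3,interpolation=cv2.INTER_CUBIC)
c=np.zeros((480,200,3),np.uint8)
b=cv2.resize(im[185:235,395:445],(200,200),interpolation=cv2.INTER_CUBIC);c[:200]=b
c[240:440]=cv2.resize(im[225:345,230:350],(200,200))
cv2.imwrite('pics/crop1.png',np.hstack([a,c]))
E
```

```text
hub [0.598 0.181 0.05 ]
k1 [0.611 0.243 0.082]
k2 [0.583 0.122 0.082]
gear [ 0.528 -0.242  0.076]
bottle [0.728 0.044 0.13 ]
sd [ 0.606 -0.066  0.01 ]
stand base [0.382 0.043 0.02 ] [ 0.325 -0.018  0.   ]
0.2 [-0.096  0.137  0.2  ] [0.251 0.057 0.2  ] [0.437 0.067 0.2  ]
0.25 [0.08 0.11 0.25] [0.263 0.053 0.25 ] [0.438 0.062 0.25 ]
0.3 [0.255 0.082 0.3  ] [0.275 0.05  0.3  ] [0.44  0.058 0.3  ]
0.35 [0.43  0.055 0.35 ] [0.286 0.046 0.35 ] [0.442 0.053 0.35 ]
0.4 [0.606 0.028 0.4  ] [0.298 0.042 0.4  ] [0.443 0.049 0.4  ]
```

View pics/crop1.png

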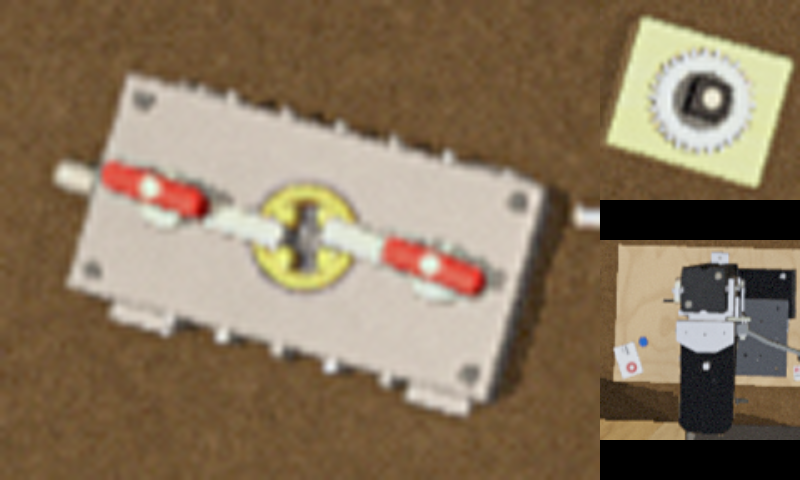

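The crop confirms it: the aluminium gear with a black boss sits on the pale plywood stand. Next I'll take a wrist view over the gearbox.

Run:
```python
from h import *
ctrl.move_ptp([.598,.181,.25],down(1.343))
ctrl.hold(.3)
im,c=wrist('w1'); print(get_clock(),get_q().round(2),get_position(),proj(c,[.598,.181,.048]))
```

```text
2.625 [-0.9   0.31  0.69  1.52 -0.2   1.38 -0.43] [0.59794473 0.18124147 0.24996241] [324.20596782 174.77344731]
```

View pics/w1.png

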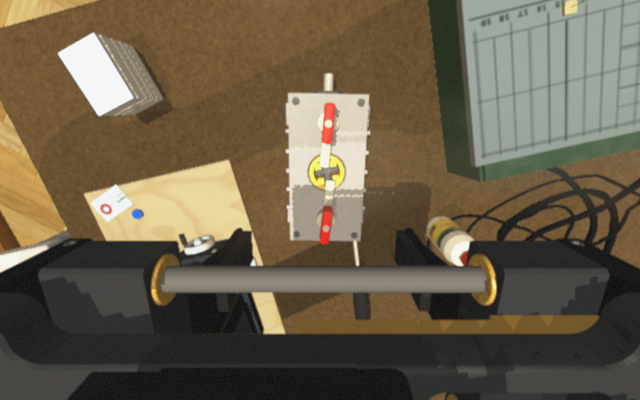

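The wrist view shows the hub at (327,173), knob 1 at (328,124) next to the stub, and knob 2 at (326,228), with both keeper arms across the hub. Now the measurements.

```bash
cat >> h.py <<'E'
def blobs(mask,amin):
    cs,_=cv2.findContours(mask.astype(np.uint8)*255,cv2.RETR_EXTERNAL,cv2.CHAIN_APPROX_NONE)
    return [k[:,0].astype(float) for k in cs if cv2.contourArea(k)>amin]
def plane(c,pts,z): return np.array([ray(c,p,z)[:2] for p in pts])
def rect(P): # centre, size, yaw of the long side
    (x,y),(w,h),a=cv2.minAreaRect((P*1000).astype(np.float32)); 
    if w<h: w,h,a=h,w,a+90
    return np.array([x,y])/1000,(round(w,1),round(h,1)),np.deg2rad(a)
def hsv(im): return np.moveaxis(cv2.cvtColor(im,cv2.COLOR_BGR2HSV).astype(int),2,0)
E
python3 - <<'E'
from h import *
im=cv2.imread('pics/w1.png');c=cam('wrist',get_position(),get_orientation())
roi=np.zeros((400,640),bool);roi[80:245,280:375]=1
H,S,V=hsv(im)
red=((H<8)|(H>170))&(S>150)&(V>70)&roi
for b in blobs(red,60): print('red',b.mean(0).round(0),rect(plane(c,b,.082)))
yel=(H>20)&(H<35)&(S>120)&(V>70)&roi
pts=np.argwhere(yel)[:,::-1]; hull=cv2.convexHull(pts.astype(np.int32))[:,0]
P=plane(c,hull,.048); print('hub',cv2.minEnclosingCircle((P*1000).astype(np.float32)), cv2.fitEllipse((P*1000).astype(np.float32)))
# gearbox top outline
body=((S<70)&(V>75)|red|yel)&roi
body=cv2.morphologyEx(body.astype(np.uint8),cv2.MORPH_OPEN,np.ones((13,13)))
for b in blobs(body,2000): print('box',rect(plane(c,b,.046)))
cv2.imwrite('pics/crop2.png',np.hstack([cv2.resize(im[85:245,280:380],(375,600),interpolation=cv2.INTER_CUBIC),cv2.resize(np.where((body>0)[...,None],im//2+100,im//2)[85:245,280:380],(375,600))]))
E
```

```text
red [325. 226.] (array([0.58689801, 0.12603699]), (49.1, 11.3), np.float64(1.2334925936664747))
red [327. 134.] (array([0.61301764, 0.23216508]), (17.4, 11.1), np.float64(1.341459274787159))
red [329. 113.] (array([0.62049646, 0.25419858]), (19.5, 10.5), np.float64(1.2493369374138465))
hub ((601.6015625, 184.23904418945312), 22.816171646118164) ((601.5786743164062, 184.37001037597656), (43.99876022338867, 45.82648468017578), 73.3126449584961)
box (array([0.60091791, 0.18315691]), (190.6, 101.5), np.float64(1.321779446437855))
```

View pics/crop2.png

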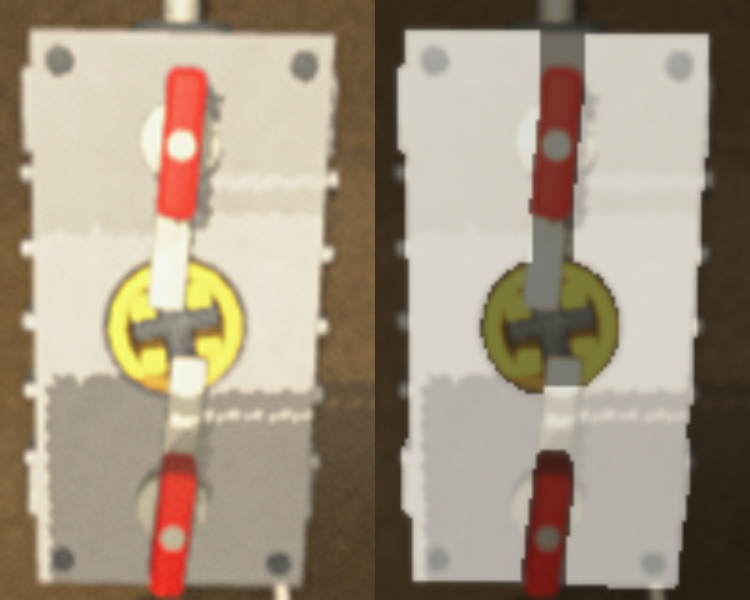

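```bash
cat >> h.py <<'E'
def turn(k,yaw0,yaw1):
    ctrl.move_ptp([*k,.14],down(yaw0)); hand.move_gripper(.045)
    ctrl.move_straight([*k,.060],v=.12); f0=get_wrist_torque()[2]
    hand.move_gripper(.0,30); print('grip',get_opening(),get_finger_force(),get_wrist_force().round(1))
    y=yaw0; n=0
    while y>yaw1-.1:
        y-=.12; ctrl.move_ptp([*k,.060],down(y)); t=get_wrist_torque()[2]-f0
        print(round(y,3),round(t,3),get_wrist_force().round(1))
        if y<yaw1+.15 and abs(t)>.35: break
    hand.move_gripper(.045); ctrl.move_straight([*k,.14],v=.2)
E
python3 - <<'E'
from h import *
im=cv2.imread('pics/w1.png');c=cam('wrist',get_position(),get_orientation())
print(ray(c,(328.3,123.9),.082),ray(c,(325.9,228.5),.082))
h=np.array([.6015,.1843]);u=np.array([np.cos(1.322),np.sin(1.322)])
print(h+.062*u,h-.062*u)
turn(h+.062*u,1.25,.122)
print(get_clock())
E
```

```text
[0.61683714 0.24250318 0.082     ] [0.58659924 0.12249667 0.082     ]
[0.61676673 0.24439099] [0.58623327 0.12420901]
grip 0.01175301258963734 29.999046586453915 [ 4.5  0.1 -2.1]
1.13 -0.1 [ 6.5 -0.6 -3. ]
1.01 -0.034 [ 6.4  0.2 -2.6]
0.89 -0.059 [ 5.7 -1.2 -2.5]
0.77 -0.041 [ 6.6 -1.3 -3.1]
0.65 -0.01 [ 7.1 -1.4 -3.6]
0.53 -0.014 [ 6.3 -0.7 -3. ]
0.41 0.014 [ 7.2 -1.4 -3.3]
0.29 -0.008 [ 8.  -2.3 -3.6]
0.17 0.012 [ 6.9 -1.  -3.7]
0.05 0.671 [ 5.6 -1.9 -1.6]
9.5333
```

Run:
```python
from h import *
turn(np.array([.5864,.1236]),1.24,.122)
ctrl.move_ptp([.6015,.1843,.20],down(1.322)); ctrl.hold(.2)
im,c=wrist('w2'); print(get_clock(),get_position())
np.savez('w2.npz',p=get_position(),q=get_orientation())
p=proj(c,[.6015,.1843,.048]);print(p);x,y=p.astype(int)
cv2.imwrite('pics/crop3.png',cv2.resize(im[y-75:y+75,x-80:x+80],(640,600),interpolation=cv2.INTER_CUBIC));print(x-80,y-75)
```

```text
grip 0.011702277402144773 29.999001184478402 [ 5.9 -0.4 -3. ]
1.12 -0.139 [ 5.  -1.1 -2.2]
1.0 -0.134 [ 4.7 -0.5 -2.5]
0.88 -0.114 [ 6.   1.1 -3.2]
0.76 -0.112 [ 6.  -2.  -3.1]
0.64 -0.12 [ 5.2 -0.4 -3.7]
0.52 -0.116 [ 6.4 -1.8 -3. ]
0.4 -0.096 [ 6.2 -1.9 -2.9]
0.28 -0.134 [ 6.2 -0.7 -3.7]
0.16 -0.12 [ 6.6 -1.5 -3.1]
0.04 0.483 [ 4.4 -2.  -2.7]
17.4833 [0.60128339 0.18408536 0.19956665]
[324.32217393 183.64103382]
244 108
```

View pics/crop3.png

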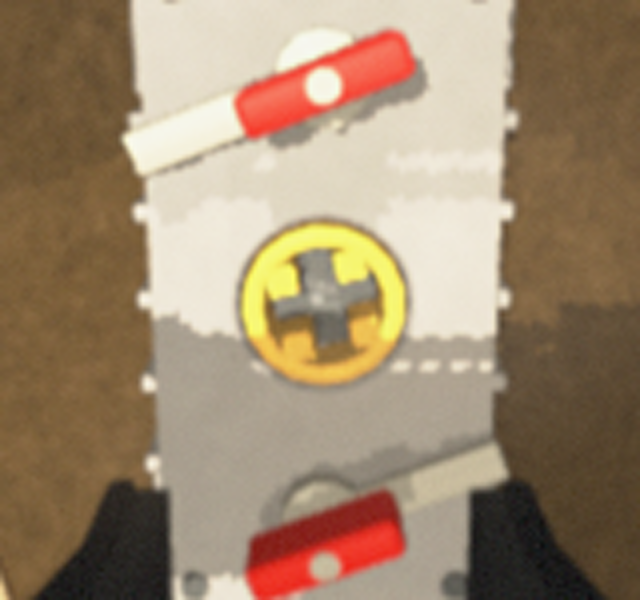

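Both keepers are at their stops and the hub is clear. The hub centre is at crop (322,302), with its slot cross turned a few degrees. I'll measure the slots and then look at the gear.

Run:
```python
from h import *
im=cv2.imread('pics/w2.png');d=np.load('w2.npz');c=cam('wrist',d['p'],d['q'])
H,S,V=hsv(im)
roi=np.zeros((400,640),bool);roi[155:210,295:355]=1
yel=(H>10)&(H<35)&(S>120)&(V>110)&roi
hull=cv2.convexHull(np.argwhere(yel)[:,::-1].astype(np.int32))[:,0]
e=cv2.fitEllipse((plane(c,hull,.048)*1000).astype(np.float32));print(e)
h=np.array(e[0])/1000
br=np.minimum(im[:,:,2],255).astype(np.float32) ; rg=(im[:,:,2].astype(np.float32)-im[:,:,0])
th=np.linspace(0,2*np.pi,720,endpoint=False)
for ch,n in((br,'R'),(rg,'R-B')):
  for r in(.009,.011,.013,.015):
    px=np.array([proj(c,[h[0]+r*np.cos(t),h[1]+r*np.sin(t),.048]) for t in th]).astype(np.float32)
    v=cv2.remap(ch,px[None,:,0],px[None,:,1],cv2.INTER_LINEAR)[0]
    z=(v*np.exp(-4j*th)).sum()/720
    print(n,r,'slot yaw mod 90:',round(((np.angle(-z)/-4 if False else -np.angle(-z.conj())/-4))%(np.pi/2),3),abs(z).round(1))
    if r==.013:
        b=v<(v.max()+v.min())/2; i=np.flatnonzero(b!=np.roll(b,1)); print('edges',[(round(th[k],2),'dark' if b[k] else 'lite') for k in i])
print('box mod90',1.322)
ctrl.move_ptp([.56,0,.28],down(1.6))
ctrl.move_ptp([.528,-.242,.20],down(1.6)); ctrl.hold(.2)
np.savez('w3.npz',p=get_position(),q=get_orientation())
im,c=wrist('w3'); p=proj(c,[.528,-.242,.06]);print(get_clock(),p);x,y=p.astype(int);y=max(y,75)
cv2.imwrite('pics/crop4.png',cv2.resize(im[y-75:y+75,x-80:x+80],(640,600),interpolation=cv2.INTER_CUBIC));print(x-80,y-75)
```

```text
((601.5765380859375, 184.31166076660156), (45.35688400268555, 46.02033996582031), 168.00494384765625)
R 0.009 slot yaw mod 90: 0.014 17.4
R 0.011 slot yaw mod 90: 0.01 29.0
R 0.013 slot yaw mod 90: 1.565 30.9
edges [(np.float64(0.31), 'lite'), (np.float64(1.15), 'dark'), (np.float64(1.96), 'lite'), (np.float64(2.8), 'dark'), (np.float64(3.6), 'lite'), (np.float64(4.26), 'dark'), (np.float64(5.12), 'lite'), (np.float64(5.83), 'dark')]
R 0.015 slot yaw mod 90: 1.567 30.5
R-B 0.009 slot yaw mod 90: 1.567 24.6
R-B 0.011 slot yaw mod 90: 1.556 33.3
R-B 0.013 slot yaw mod 90: 1.552 31.0
edges [(np.float64(0.35), 'lite'), (np.float64(1.14), 'dark'), (np.float64(1.92), 'lite'), (np.float64(2.78), 'dark'), (np.float64(3.48), 'lite'), (np.float64(4.35), 'dark'), (np.float64(5.08), 'lite'), (np.float64(6.05), 'dark')]
R-B 0.015 slot yaw mod 90: 1.57 25.3
box mod90 1.322
19.575 [323.12020797 188.28453703]
243 113
```

View pics/crop4.png

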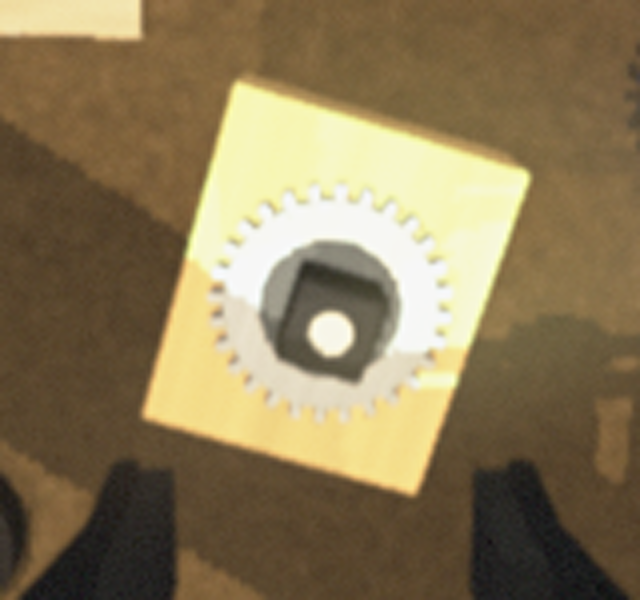

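The crop shows the gear's teeth ring centred near crop (331,302). The boss top has its white dot at crop (331,333), and the boss is turned about 15° in the image.

Run:
```python
from h import *
im=cv2.imread('pics/w3.png');d=np.load('w3.npz');c=cam('wrist',d['p'],d['q'])
H,S,V=hsv(im)
roi=np.zeros((400,640),bool);roi[155:222,293:360]=1
wh=(S<60)&(V>120)&roi
k=max(blobs(wh,200),key=len);hull=cv2.convexHull(k.astype(np.int32))[:,0]
print('disc',cv2.minEnclosingCircle((plane(c,hull,.052)*1000).astype(np.float32)),cv2.fitEllipse((plane(c,hull,.052)*1000).astype(np.float32)))
x0,y0=243,113
print('dot',ray(c,(x0+331/4,y0+333/4),.076))
g=cv2.cvtColor(im,cv2.COLOR_BGR2GRAY); sub=roi.copy();sub[:]=0;sub[175:212,308:345]=1
print(g[176:212:2,310:344:2])
for th in(60,72,85):
  for b in blobs((g<th)&sub,80):
    hl=cv2.convexHull(b.astype(np.int32))[:,0]; P=plane(c,hl,.076); print(th,rect(P),cv2.contourArea(b.astype(np.int32)))
    q=cv2.approxPolyDP(b.astype(np.int32),3,True)[:,0]; Q=plane(c,q,.076)
    E=np.roll(Q,-1,0)-Q; print([(int(l*1e3),round(a%(np.pi/2),2)) for l,a in zip(np.hypot(*E.T),np.arctan2(E[:,1],E[:,0]))])
```

```text
disc ((531.3853759765625, -238.08580017089844), 43.18393325805664) ((533.153564453125, -238.5805206298828), (78.29884338378906, 81.83173370361328), 56.48905563354492)
dot [ 0.53083841 -0.2461197   0.076     ]
[[247 248 241 167 150 151 140 135 138 136 135 135 154 223 247 246 246]
 [249 210 154 156 110  83 100 117 133 135 138 136 140 137 209 247 246]
 [228 154 156 146  64  50  53  55  76  96 116 133 141 141 141 218 247]
 [171 154 158 131  54  62  55  58  53  54  61  76 102 120 136 161 242]
 [155 155 156  93  74  83  78  71  66  65  60  64  64  65 102 139 214]
 [153 156 145  71  84  88  86  87  85  82  78  71  68  69  80 129 192]
 [157 155 130  72  92  93  94  92  96  95  91  94  89  87  81 116 163]
 [153 154  95  79  97  95 103 132 136 112  98 101 102 100  90 117 169]
 [133 132  78  92  95 111 222 245 246 231 128  99 102 101  97 129 187]
 [110  97  72  93  94 179 246 244 244 245 226  98 101  99 109 155 207]
 [112  83  85  92  94 212 246 244 244 244 243 103 103  96 120 156 239]
 [151  78  78  83  84 150 244 245 245 245 230 100 101 103 141 198 247]
 [206  86  79  82  80  90 175 242 244 232 127 100 101 115 162 238 236]
 [220 146  92  80  82  82  86 135 136 114 100 100  96 127 190 224 220]
 [221 217 197 151  95  82  83  88  88  88  91  90 129 204 220 221 220]
 [220 219 219 219 198 157 130 121 105  88  85  90 197 222 220 221 219]
 [220 218 217 221 223 217 216 219 215 177 148 149 218 220 220 220 214]
 [201 217 219 220 219 216 220 220 220 219 218 216 220 220 222 213 190]]
85 (array([ 0.52964929, -0.2422403 ]), (26.3, 22.2), np.float64(1.2618463376861668)) 151.5
[(23, np.float64(1.28)), (12, np.float64(1.16)), (13, np.float64(0.9)), (10, np.float64(1.19)), (21, np.float64(0.08)), (20, np.float64(1.19))]
```

Run:
```python
from h import *
im=cv2.imread('pics/w3.png');d=np.load('w3.npz');c=cam('wrist',d['p'],d['q'])
H,S,V=hsv(im); g=cv2.cvtColor(im,cv2.COLOR_BGR2GRAY)
print(S[187,294:362:2])
roi=np.zeros((400,640),bool);roi[155:222,293:360]=1
for t in(25,35,45):
    m=cv2.morphologyEx(((S<t)&roi).astype(np.uint8),cv2.MORPH_OPEN,np.ones((3,3)))
    k=max(blobs(m,200),key=len);hull=cv2.convexHull(k.astype(np.int32))[:,0];P=(plane(c,hull,.052)*1000).astype(np.float32)
    print(t,cv2.minEnclosingCircle(P),cv2.fitEllipse(P)[:2])
sub=np.zeros_like(roi);sub[175:212,308:345]=1
for th in(108,115,122):
    b=max(blobs((g<th)&sub,80),key=len);hl=cv2.convexHull(b.astype(np.int32))
    q=cv2.approxPolyDP(hl,3,True)[:,0];Q=plane(c,q,.076);E=np.roll(Q,-1,0)-Q
    print(th,q.tolist(),Q.round(4).tolist(),[(int(l*1e3),round(a%(np.pi/2),2)) for l,a in zip(np.hypot(*E.T),np.arctan2(E[:,1],E[:,0]))])
```

```text
[80 30 35 32 21 11  0 18 29 30 33 62 42 45 57 52 52 54 57 55 65 61 66 47
 31  2  1  1  1  4  8 38 41 37]
25 ((531.524658203125, -242.14865112304688), 32.862327575683594) ((531.9540405273438, -236.96226501464844), (44.03519821166992, 66.95338439941406))
35 ((530.3580932617188, -243.61744689941406), 33.38983917236328) ((531.1777954101562, -239.33670043945312), (53.39430618286133, 65.6344223022461))
45 ((532.0592041015625, -236.0441436767578), 39.78285598754883) ((529.2820434570312, -242.11651611328125), (60.427146911621094, 77.18362426757812))
108 [[319, 178], [338, 184], [331, 207], [312, 200]] [[0.5234, -0.2273], [0.5428, -0.2329], [0.5366, -0.2575], [0.5169, -0.2506]] [(20, np.float64(1.29)), (25, np.float64(1.33)), (20, np.float64(1.23)), (24, np.float64(1.3))]
115 [[318, 178], [339, 186], [332, 207], [312, 201], [310, 194]] [[0.5224, -0.2273], [0.5439, -0.2349], [0.5377, -0.2575], [0.5169, -0.2516], [0.5147, -0.2442]] [(22, np.float64(1.23)), (23, np.float64(1.3)), (21, np.float64(1.3)), (7, np.float64(0.29)), (18, np.float64(1.14))]
122 [[318, 178], [336, 182], [340, 187], [332, 207], [319, 205], [310, 197]] [[0.5224, -0.2273], [0.5407, -0.2308], [0.5449, -0.2359], [0.5377, -0.2575], [0.5242, -0.2557], [0.5148, -0.2474]] [(18, np.float64(1.38)), (6, np.float64(0.7)), (22, np.float64(1.25)), (13, np.float64(1.44)), (12, np.float64(0.85)), (21, np.float64(1.21))]
```

Run:
```python
from h import *
d=np.load('w3.npz');c=cam('wrist',d['p'],d['q'])
disc=ray(c,(325.9,188.75),.052)[:2];dot=ray(c,(325.75,196.25),.076)[:2];print(disc,dot)
g=(disc+dot)/2
hand.move_gripper(.055)
ctrl.move_ptp([*g,.12],down(1.28-np.pi/2)); ctrl.move_straight([*g,.056],v=.12)
print(get_wrist_force().round(1))
hand.move_gripper(0,8); print('w1',get_opening(),get_wrist_force().round(1))
hand.move_gripper(.055); ctrl.move_straight([*g,.09],v=.15)
ctrl.move_ptp([*g,.09],down(1.28)); ctrl.move_straight([*g,.056],v=.12)
hand.move_gripper(0,40); print('w2',get_opening(),get_wrist_force().round(1))
ctrl.move_straight([*g,.13],v=.12); print('lift',get_opening(),get_finger_force(),get_wrist_force().round(1),get_position(),get_clock())
im,c=wrist('w4')
```

```text
[ 0.53112607 -0.24453597] [ 0.53083841 -0.2461197 ]
[-0.3 -0.5 -0.6]
w1 0.024047159633941186 [0.8 0.4 2.2]
w2 0.023576335730666965 [-0.6  0.2  2.8]
lift 0.023497187766192505 39.99967932701111 [-0.2  0.2 -1.3] [ 0.53066337 -0.24493685  0.12937211] 27.1
```

View pics/w4.png

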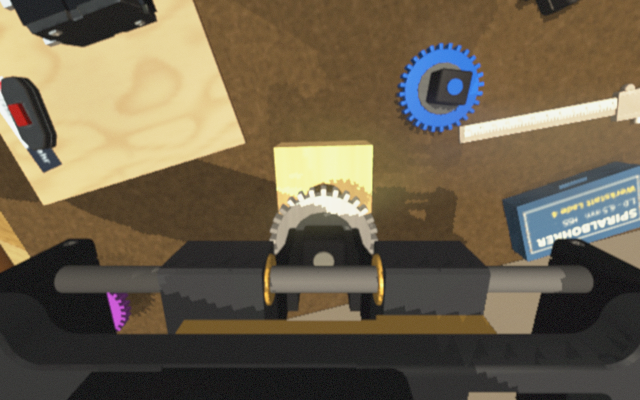

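The gear is held square between the pads and clear of the stand. The next step is to carry it high to the hub and test the insertion.

```bash
cat > ins.py <<'E'
from h import *
h=np.array([.6016,.1843]); Y=1.563
def probe(dx,dy,yaw,f0,zend=.082):
    p=h+[dx,dy]; ctrl.move_ptp([*p,.096],down(yaw))
    for z in np.arange(.093,zend-.0005,-.003):
        ctrl.move_straight([*p,z],v=.05); f=get_wrist_force()-f0
        if f[2]>8: break
    print('probe',dx,dy,yaw,round(z,4),f.round(1),get_wrist_torque().round(2),get_position().round(4),round(get_clock(),1)); return f[2]<=8
E
python3 - <<'E'
from ins import *
ctrl.move_straight([.5307,-.2453,.2],v=.25)
ctrl.move_ptp([.57,0,.2],down(1.45)); ctrl.move_ptp([*h,.12],down(Y)); ctrl.hold(.2)
f0=get_wrist_force();np.save('f0.npy',f0);print(f0.round(1),get_position(),get_clock())
print(probe(0,0,Y,f0))
E
```

```text
[-0.1  0.  -1.9] [0.60225284 0.18251642 0.12092228] 29.5833
probe 0 0 1.563 0.084 [ 0.3 -0.5  0.3] [-0.09  0.06 -0.  ] [0.6014 0.1843 0.0837] 30.8
True
```

It's free in the slots 8 mm below the face. Now I'll push it home.

Run:
```python
from ins import *
f0=np.load('f0.npy')
for z in [.078,.074,.070,.067,.065,.064,.063,.062,.061,.060,.059,.058,.057,.056]:
    ctrl.move_straight([*h,z],v=.03); ctrl.hold(.05); f=get_wrist_force()-f0
    print(z,f.round(1),get_position().round(4),round(get_opening(),4))
    if f[2]>28: break
ctrl.hold(.5);print((get_wrist_force()-f0).round(1),get_position().round(4),get_clock())
im,c=wrist('w5')
s=eyes.grab_frame('scene')[:,:,::-1]; t=eyes.grab_frame('top')[:,:,::-1]
a=cv2.resize(s[170:250,320:430],(550,400),interpolation=cv2.INTER_CUBIC); b=cv2.resize(im[60:260,200:450],(250,200))
cc=np.zeros((400,250,3),np.uint8);cc[:200]=b;cc[200:]=cv2.resize(t[120:280,180:380],(250,200))
cv2.imwrite('pics/crop5.png',np.hstack([a,cc]))
```

```text
0.078 [-0.5 -0.4  0.2] [0.6015 0.1842 0.0779] 0.0237
0.074 [-0.1 -0.   6.4] [0.6019 0.1843 0.0744] 0.0238
0.07 [-0.7  0.4  8.1] [0.6019 0.1843 0.0705] 0.0238
0.067 [-1.3 -0.1  8.6] [0.602  0.1844 0.0676] 0.0238
0.065 [-1.3  0.1  8.4] [0.6019 0.1844 0.0656] 0.0238
0.064 [-1.4 -0.1 10.6] [0.6019 0.1844 0.0647] 0.0238
0.063 [-2.1 -1.6  9.2] [0.6019 0.1844 0.0637] 0.0236
0.062 [-1.8 -0.9  9.9] [0.6019 0.1844 0.0628] 0.0241
0.061 [-4.  -0.4 13. ] [0.602  0.1844 0.0621] 0.0239
0.06 [-7.7 -1.6 23.5] [0.602  0.1844 0.0621] 0.0238
0.059 [-12.8  -2.4  33.2] [0.6021 0.1844 0.062 ] 0.0236
[-11.6  -2.   32.7] [0.6021 0.1844 0.062 ] 34.8
```

View pics/crop5.png

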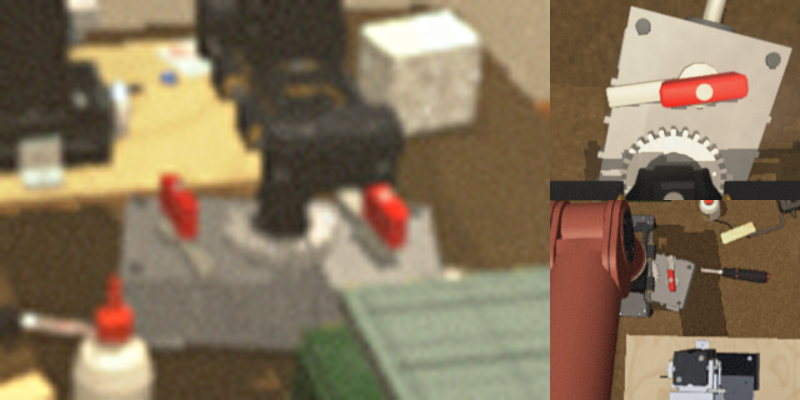

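The spring curve (6 to 10 N) and the hard stop at TCP 0.062 match fully home, and the picture shows the disc flush on the hub with both keepers clear. I'll ease the push to about 23 N and hand in.

Run:
```python
from ins import *
ctrl.move_straight([*h,.060],v=.03); ctrl.hold(.5)
print((get_wrist_force()-np.load('f0.npy')).round(1),get_position().round(4),get_clock())
print(order.job_done())
```

```text
[-7.3 -0.9 22.9] [0.602  0.1844 0.0621] 35.7
the job is handed in; nothing more can be done
None
```

Job handed in at 35.7 s, verdict not shown: both knobs are at their end stops, and the gear is fully home in the hub, still gripped and pressed down with about 23 N.

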